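# Stand the pipette rest up on its foot

### The job

Two L-shaped dark aluminium pipette rests have been left lying on their notched backs on the lab bench. Tip the larger one over its bend so that it stands on its foot, with the notched back upright, about where it is now; do not pick it up off the bench. Leave the small rest, the tube rack and the beaker where they are.

Things in the scene. Friction and masses are not known exactly. Their poses are not given: they have to be found in the camera images.
- rest: Larger pipette rest, loose dark anodised aluminium L, 50 mm wide, 105 to 210 g. Origin: outer bend edge, mid width. At the start the back (90 mm from the bend edge, 5 mm thick, 20 mm wide notch in its free end) lies on the bench along +x; the foot (75 mm from the bend edge, 8 mm thick) stands up along +z, over x 0 to 8 mm; y runs along the bend. Once tipped, +x points up.
- foot_end (a point): Middle of the inner face of the larger rest's foot, at its free end (body x 8 mm, z 75 mm); axes as rest. At the start it is 75 mm above the bench. Pushed here or up to 20 mm lower towards the body's -x, the rest tips about its bend without sliding, balances when turned about 45 degrees, then goes over by itself; the foot comes down on the -x side.
- small_rest: A smaller pipette rest of the same form and material, lying the same way, to be left alone: back 54 mm, foot 45 mm, 30 mm wide. Origin and axes as for the larger one.
- rack: Red plastic tube rack, loose, 80 x 170 x 40 mm (x, y, z; tubes rise to 52 mm), origin at the centre of its underside; to be left alone.
- beaker: Glass beaker, loose, 76 mm across and 95 mm high, with two blue-capped tubes in it reaching 122 mm up; origin at the centre of its underside; to be left alone.

How it is judged:
By the outcome, as a careful person would: the job done as asked, in the order asked, and still so for the second after the job is handed in, with the robot touching nothing.
It also fails if it takes over 32 s, if anything falls off the work surface, if the arm or the gripper's body presses on something with over 40 N, if the wrist force passes 120 N, or if a joint passes its speed limit or range.

### The arm

A 7-joint arm with a two-finger parallel gripper is mounted at the origin on the work surface. World frame = base frame: x ahead of the robot, y to its left, z up, the work surface at z = 0. Lengths are in m, angles in rad, forces in N, time in s.
With the tool pointing down it reaches from about 0.425 to 0.925 m from the base axis. Payload 6.8 kg.
Tool frame: the origin (TCP) lies at the very end of the fingers, on their centre line; the grasp point (between the pads) lies 19 mm behind it (r.grip_depth is the distance from the TCP to the grasp point, in m); z points along the fingers, y is the direction in which the jaws open and shut (so a half turn about z gives the same grasp; the last joint's range is limited). The gripper opens to 85 mm and grips with 20 to 120 N. Pads are 22 mm wide; open, the fingers measure 114 mm over their backs; the gripper's body (76 mm by 85 mm) begins 54 mm behind the grasp point. The pads swing forward as they close: fully open they stand 13 mm farther back than shut.
Start: joints at [-1.394, 0.477, 0.022, 1.555, -0.011, 1.109, -0.083], TCP at [0.19, 0.648, 0.2] pointing down, gripper open.
Joint ranges: [-2.96, 2.96], [-0.34, 2.1], [-1.41, 1.46], [0.24, 2.44], [-1.37, 4.51], [0.17, 1.92], [-2.96, 2.96]. Speed limits (rad/s): [2.39, 2.39, 3.14, 3.14, 3.14, 3.14, 3.14].

### API

Orientations are given as a rotation vector (axis times angle).
In Python, from bench import status, eyes, workorder, spotter, r gives the robot as it stands.
- The arm moves only by the tool drive_tool, never from a script. Its argument "commands" is a list of rows, each an object of numbers: "rx", "ry", "rz": the turn, a rotation vector about the world's x, y, z normalised to -1 to 1, where 1 is 8 degrees; "tx", "ty", "tz": the shift along the world's x, y, z normalised to -1 to 1, where 1 is 20 mm; "grip": the closure, from -1 (fully open) to 1 (shut). A call has 1 to 10 rows; each row shifts and turns the commanded pose from where the row before left it; what a row does not reach is not made up. A row lasts 1/8 s, in which the tool goes at most 62.5 mm and 10.7 degrees, less where a joint would pass 70% of its speed; a pose out of reach is approached as far as the arm can. A call with a number of a shift or a turn outside -1 to 1 is refused whole. A call with a gripper value outside its range is refused whole. The fingers move at their own pace and stop on an object; "grip_force" is the grip in N (left out, the last holds). Time passes only in rows, so rows that do not move let the fingers close. It gives the time, the measured TCP pose, the force and the opening at its end, in the units of the state.
- status.get_obs(): the state, without advancing time (a new reading comes with each control period).
- eyes.grab_frame(name): name is "scene" or "top"; returns a dict with "frame" (480x640x3 uint8, blue, green, red), "range_z" (480x640 float32, m along the optical axis (not along the pixel's ray), 0 where there is no reading), "fx", "fy", "cx", "cy" (pixels), "T" (4x4, takes a point from camera to world coordinates). Camera axes: x right, y down, z forward; pixel columns grow to the right and rows downward; lengths in m; the calibration is good to about 2 mm. A picture is of the moment at which its call begins.
- workorder.hand_in(): hands the job in, once; it reports no verdict.
Trained networks look in the newest picture that a camera, given by its name, has taken for a name from the list of things; names that differ only in an ending like _2 or _b are one class to them, and where a whole thing is asked for, a point or a joint stands for the part that bears it (a point fixed in the world has none). Each returns a list of dicts, best first, with "confidence" (0 to 1); they miss things now and then, are a little off and sometimes report something else, mostly with a low value. They report only what shows in the picture. A call takes as long as a camera call.
- spotter.boxes_of(camera, target): "position" ([column, row] as shares, 0 to 1, of the picture: columns of its width, rows of its height, amid what is visible of it).
- spotter.masks_of(camera, target): "mask" (480x640 bool, what is visible of it) and "position" ([column, row] as shares, 0 to 1, of the picture: columns of its width, rows of its height, amid what is visible of it).
The state is a dict: "clock": time; "joints": joint angles; "qvel": joint speeds; "tau": joint torques, N m; "tcp_pos": TCP position; "orientation": TCP orientation; "contact_force": force on the tool from outside, world axes, zero at the start; "moment": the same for the moment, N m; "grip_width": finger opening in m.
Only numpy, scipy, OpenCV 4.12 (cv2) and the standard library are available. Lean on these libraries where they do the work, as an engineer would, in place of code of your own. Each camera call takes 0.05 s, during which the arm holds its last target.

## Working session

There is one attempt and no reset: what is moved stays moved. The work goes in short steps, Python scripts to look and compute and a tool call to move; the robot and the scene stay as the last step left them, time stands still between calls to the robot, and variables do not carry over. Pictures are saved under pics/ and viewed, and the job is handed in when it is done.

Besides the shell and the picture viewer there is one more tool, called after "Call:" in YAML: its name, and indented under it one key for each argument. drive_tool: Moves the arm, as the interface text tells. Scaled input: -1 to 1 covers 20 mm each way for a shift and 8 degrees each way for a turn. Its arguments: {"type":"object","properties":{"commands":{"type":"array","items":{"type":"object","properties":{"rx":{"type":"number"},"ry":{"type":"number"},"rz":{"type":"number"},"tx":{"type":"number"},"ty":{"type":"number"},"tz":{"type":"number"},"grip":{"type":"number"}}}},"grip_force":{"type":"number"}},"required":["commands"]}

```bash
mkdir -p pics
cat > h.py <<'E'
import numpy as np, cv2
from bench import status, eyes, workorder, spotter, r
def cloud(f):
    z=f["range_z"]; v,u=np.mgrid[:480,:640]
    P=np.stack([(u-f["cx"])/f["fx"]*z,(v-f["cy"])/f["fy"]*z,z],-1)
    return P@f["T"][:3,:3].T+f["T"][:3,3]
E
python3 - <<'E'
from h import *
o=status.get_obs(); print(o)
for c in ("scene","top"):
    f=eyes.grab_frame(c); cv2.imwrite(f"pics/{c}0.png",f["frame"]); W=cloud(f)
    print(c,f["T"][:3,3])
    for n in ("rest","small_rest","rack","beaker"):
        for d in spotter.masks_of(c,n)[:2]:
            m=d["mask"]&(f["range_z"]>0); p=W[m]
            print(n,round(d["confidence"],2),np.array(d["position"])*[640,480],m.sum(),np.percentile(p,[3,50,97],axis=0).round(3).tolist() if len(p) else None)
E
```

```text
{'clock': 0.0, 'joints': array([-1.39406228,  0.47778961,  0.02233753,  1.55646647, -0.01150632,
        1.10931397, -0.08312407]), 'qvel': array([ 0.00043484, -0.00067922,  0.0014754 , -0.00025296,  0.00032971,
       -0.00017982, -0.0007267 ]), 'tau': array([-2.63497677e-04, -5.96465492e+01,  1.60802275e+00, -2.81196839e+01,
        1.25496447e-02,  9.39669320e-03, -9.92920860e-06]), 'tcp_pos': array([0.18950389, 0.64716249, 0.19922643]), 'orientation': array([-4.45891811e-01, -3.10965368e+00,  2.89734741e-03]), 'contact_force': array([ 0.26776065, -0.40716966,  0.46407584]), 'moment': array([-0.01580044,  0.07524823,  0.00539891]), 'grip_width': 0.08537722320543402}
scene [1.336734   0.32112642 0.55080106]
rest 0.91 [342.016 250.992] 1737 [[0.559, 0.091, -0.0], [0.57, 0.118, 0.012], [0.643, 0.147, 0.074]]
small_rest 0.91 [226.624 233.184] 523 [[0.55, -0.127, -0.001], [0.557, -0.112, 0.009], [0.6, -0.094, 0.043]]
rack 0.77 [225.472 325.68 ] 6615 [[0.779, -0.066, 0.002], [0.835, 0.016, 0.038], [0.866, 0.094, 0.05]]
rack 0.57 [342.272 252.912] 1707 [[0.561, 0.093, 0.002], [0.571, 0.118, 0.013], [0.644, 0.147, 0.073]]
beaker 0.84 [463.68  234.576] 2570 [[0.479, 0.288, 0.004], [0.537, 0.322, 0.067], [0.548, 0.352, 0.116]]
beaker 0.32 [341.184 250.32 ] 1709 [[0.561, 0.093, 0.0], [0.571, 0.118, 0.013], [0.644, 0.149, 0.073]]
top [0.53618516 0.11250256 1.13532945]
rest 0.82 [318.528 265.296] 835 [[0.56, 0.097, 0.001], [0.598, 0.119, 0.006], [0.643, 0.148, 0.076]]
small_rest 0.8 [426.432 274.176] 339 [[0.549, -0.126, -0.0], [0.571, -0.112, 0.005], [0.599, -0.095, 0.047]]
rack 0.92 [365.376 161.712] 3264 [[0.773, -0.072, 0.005], [0.813, 0.009, 0.04], [0.859, 0.09, 0.052]]
beaker 0.97 [214.72  305.904] 1331 [[0.48, 0.286, 0.001], [0.512, 0.328, 0.06], [0.545, 0.355, 0.12]]
```

View pics/scene0.png

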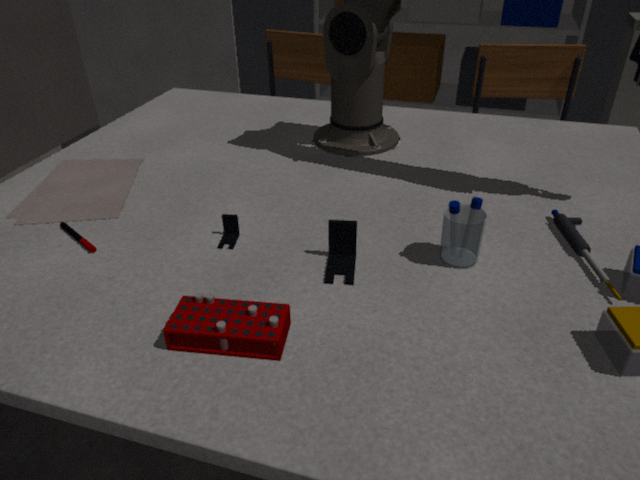

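View pics/top0.png

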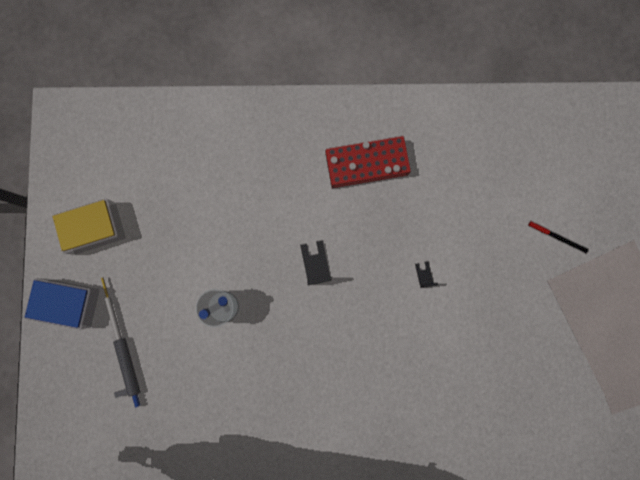

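Run:
```python
from h import *
for c in ("scene","top"):
    f=eyes.grab_frame(c); W=cloud(f)
    d=spotter.masks_of(c,"rest")[0]; m=d["mask"]&(f["range_z"]>0); p=W[m]
    hi=p[(p[:,2]>(.03 if c=="scene" else .06))&(p[:,2]<.09)]; lo=p[p[:,2]<.012]
    for n,q in(("foot",hi),("back",lo)):
        rc=cv2.minAreaRect(q[:,:2].astype(np.float32)*1000); print(c,n,len(q),rc,cv2.boxPoints(rc).round(0).tolist(),q.min(0).round(3),q.max(0).round(3))
    a=np.polyfit(hi[:,1],hi[:,0],1); print("x=a*y+b",a, np.polyval(a,.12))
    I=cv2.resize(f["frame"][int(d["position"][1]*480)-60:,:][:120,int(d["position"][0]*640)-80:][:,:160],None,fx=5,fy=5,interpolation=cv2.INTER_CUBIC)
    cv2.imwrite(f"pics/{c}_crop.png",I)
```

```text
scene foot 638 ((564.773193359375, 114.87785339355469), (13.334428787231445, 49.95881652832031), 11.695838928222656) [[553.0, 138.0], [563.0, 89.0], [576.0, 92.0], [566.0, 141.0]] [0.555 0.09  0.03 ] [0.575 0.139 0.076]
scene back 921 ((541.7350463867188, 107.75172424316406), (222.92494201660156, 59.05402755737305), 14.95737361907959) [[426.0, 108.0], [442.0, 50.0], [657.0, 108.0], [642.0, 165.0]] [ 0.439  0.054 -0.003] [0.655 0.155 0.012]
x=a*y+b [-0.20278067  0.59013886] 0.5658051743748808
top foot 106 ((563.58837890625, 114.3782958984375), (8.22641372680664, 49.455291748046875), 11.141613006591797) [[555.0, 138.0], [564.0, 89.0], [572.0, 91.0], [563.0, 139.0]] [0.556 0.09  0.06 ] [0.571 0.138 0.08 ]
top back 758 ((604.070556640625, 121.77092742919922), (90.79649353027344, 51.4417724609375), 10.802689552307129) [[555.0, 139.0], [564.0, 88.0], [653.0, 105.0], [644.0, 156.0]] [ 0.557  0.091 -0.004] [0.651 0.154 0.012]
x=a*y+b [-0.19539412  0.58575571] 0.562308413309859
```

The larger rest's bend is at about (0.560, 0.114), with its body x axis at a yaw of about 11°. In the scene picture its foot is at (342, 238) and its back reaches towards (340, 280). The space between foot and robot is free. I'll close the gripper, line it up and bring it above the inner side of the foot.

Call:
drive_tool:
  commands:
    - {"tx":0.757,"ty":-0.973,"rz":0.127,"grip":1}
    - {"tx":0.757,"ty":-0.973,"rz":0.127,"grip":1}
    - {"tx":0.757,"ty":-0.973,"rz":0.127,"grip":1}
    - {"tx":0.757,"ty":-0.973,"rz":0.127,"grip":1}
    - {"tx":0.757,"ty":-0.973,"rz":0.127,"grip":1}
    - {"tx":0.757,"ty":-0.973,"rz":0.127,"grip":1}
    - {"tx":0.757,"ty":-0.973,"rz":0.127,"grip":1}
    - {"tx":0.757,"ty":-0.973,"rz":0.127,"grip":1}
    - {"tx":0.757,"ty":-0.973,"rz":0.127,"grip":1}
    - {"tx":0.757,"ty":-0.973,"rz":0.127,"grip":1}

```text
validation failed for argument at $.co...
```

Call:
drive_tool:
  commands:
    - {"tx":0.757,"ty":-0.973,"rz":0.127,"grip":1}
    - {"tx":0.757,"ty":-0.973,"rz":0.127,"grip":1}
    - {"tx":0.757,"ty":-0.973,"rz":0.127,"grip":1}
    - {"tx":0.757,"ty":-0.973,"rz":0.127,"grip":1}
    - {"tx":0.757,"ty":-0.973,"rz":0.127,"grip":1}
    - {"tx":0.757,"ty":-0.973,"rz":0.127,"grip":1}
    - {"tx":0.757,"ty":-0.973,"rz":0.127,"grip":1}
    - {"tx":0.757,"ty":-0.973,"rz":0.127,"grip":1}
    - {"tx":0.757,"ty":-0.973,"rz":0.127,"grip":1}
    - {"tx":0.757,"ty":-0.973,"rz":0.127,"grip":1}

```text
validation failed for argument at $.co...
```

Call:
drive_tool:
  commands:
    - {"tx":0.757,"ty":-0.973,"rz":0.127,"grip":1}
    - {"tx":0.757,"ty":-0.973,"rz":0.127,"grip":1}
    - {"tx":0.757,"ty":-0.973,"rz":0.127,"grip":1}
    - {"tx":0.757,"ty":-0.973,"rz":0.127,"grip":1}
    - {"tx":0.757,"ty":-0.973,"rz":0.127,"grip":1}
    - {"tx":0.757,"ty":-0.973,"rz":0.127,"grip":1}
    - {"tx":0.757,"ty":-0.973,"rz":0.127,"grip":1}
    - {"grip":1}
    - {"grip":1}

```text
validation failed for argument at $.co...
```

Run:
```python
from h import *
from scipy.spatial.transform import Rotation as R
o=status.get_obs(); M=R.from_rotvec(o["orientation"]).as_matrix(); print(o["clock"],o["tcp_pos"],M.round(3).tolist(),o["grip_width"],o["joints"].round(2),o["contact_force"])
y=M[:,1]; print("jaw yaw",np.degrees(np.arctan2(y[1],y[0])))
print("to go",np.array([.5987,.1213,.055])-o["tcp_pos"])
f=eyes.grab_frame("scene");cv2.imwrite("pics/s1.png",f["frame"])
```

```text
0.7 [0.18965398 0.6478283  0.20023817] [[-0.96, 0.281, -0.0], [0.281, 0.96, 0.0], [0.0, 0.0, -1.0]] 0.08564174828023884 [-1.39  0.48  0.02  1.56 -0.01  1.11 -0.08] [-0.08850379  0.60240667 -0.4655106 ]
jaw yaw 73.67984219629223
to go [ 0.40904602 -0.5265283  -0.14523817]
```

View pics/s1.png

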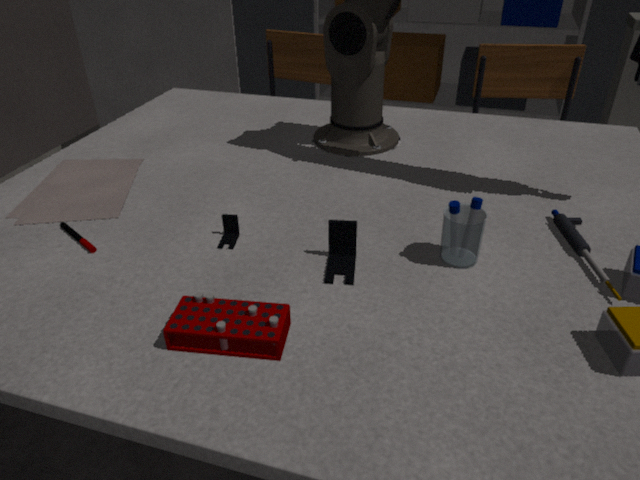

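All three calls were refused and nothing moved. I'll test one row with every key given and rounder numbers.

Call:
drive_tool:
  commands:
    - {"tx":0.75,"ty":-0.95,"tz":0,"rx":0,"ry":0,"rz":0.15,"grip":1}

```text
clock: 0.88
tcp_pos: [0.2026, 0.6299, 0.2]
orientation: [-0.407, -3.114, -0.001]
contact_force: [0.5, 0.2, -0.4]
grip_width: 0.0698
```

Call:
drive_tool:
  commands:
    - {"tx":0.78,"ty":-1,"tz":0,"rx":0,"ry":0,"rz":0.13,"grip":1}
    - {"tx":0.78,"ty":-1,"tz":0,"rx":0,"ry":0,"rz":0.13,"grip":1}
    - {"tx":0.78,"ty":-1,"tz":0,"rx":0,"ry":0,"rz":0.13,"grip":1}
    - {"tx":0.78,"ty":-1,"tz":0,"rx":0,"ry":0,"rz":0.13,"grip":1}
    - {"tx":0.78,"ty":-1,"tz":0,"rx":0,"ry":0,"rz":0.13,"grip":1}
    - {"tx":0.78,"ty":-1,"tz":0,"rx":0,"ry":0,"rz":0.13,"grip":1}
    - {"tx":0.78,"ty":-1,"tz":0,"rx":0,"ry":0,"rz":0.13,"grip":1}
    - {"tx":0.78,"ty":-1,"tz":0,"rx":0,"ry":0,"rz":0.13,"grip":1}
    - {"tx":0.78,"ty":-1,"tz":0,"rx":0,"ry":0,"rz":0.13,"grip":1}
    - {"tx":0.78,"ty":-1,"tz":0,"rx":0,"ry":0,"rz":0.13,"grip":1}

```text
clock: 2.12
tcp_pos: [0.3611, 0.4282, 0.2004]
orientation: [0.128, 3.139, 0.001]
contact_force: [0.2, -0.4, -0.1]
grip_width: 0.0001
```

Call:
drive_tool:
  commands:
    - {"tx":0.78,"ty":-1,"tz":0,"rx":0,"ry":0,"rz":0.13,"grip":1}
    - {"tx":0.78,"ty":-1,"tz":0,"rx":0,"ry":0,"rz":0.13,"grip":1}
    - {"tx":0.78,"ty":-1,"tz":0,"rx":0,"ry":0,"rz":0.13,"grip":1}
    - {"tx":0.78,"ty":-1,"tz":0,"rx":0,"ry":0,"rz":0.13,"grip":1}
    - {"tx":0.78,"ty":-1,"tz":0,"rx":0,"ry":0,"rz":0.13,"grip":1}
    - {"tx":0.78,"ty":-1,"tz":0,"rx":0,"ry":0,"rz":0.13,"grip":1}
    - {"tx":0.78,"ty":-1,"tz":0,"rx":0,"ry":0,"rz":0.13,"grip":1}
    - {"tx":0.78,"ty":-1,"tz":0,"rx":0,"ry":0,"rz":0.13,"grip":1}
    - {"tx":0.78,"ty":-1,"tz":0,"rx":0,"ry":0,"rz":0.13,"grip":1}
    - {"tx":0.78,"ty":-1,"tz":0,"rx":0,"ry":0,"rz":0.13,"grip":1}

```text
clock: 3.38
tcp_pos: [0.5172, 0.2282, 0.2004]
orientation: [-0.157, 3.137, 0.0]
contact_force: [0.6, 0.0, -0.8]
grip_width: -0.0
```

Call:
drive_tool:
  commands:
    - {"tx":0.78,"ty":-1,"tz":0,"rx":0,"ry":0,"rz":0.13,"grip":1}
    - {"tx":0.78,"ty":-1,"tz":0,"rx":0,"ry":0,"rz":0.13,"grip":1}
    - {"tx":0.78,"ty":-1,"tz":0,"rx":0,"ry":0,"rz":0.13,"grip":1}
    - {"tx":0.78,"ty":-1,"tz":0,"rx":0,"ry":0,"rz":0.13,"grip":1}
    - {"tx":0.78,"ty":-1,"tz":0,"rx":0,"ry":0,"rz":0.13,"grip":1}
    - {"tx":0,"ty":0,"tz":0,"rx":0,"ry":0,"rz":0,"grip":1}
    - {"tx":0,"ty":0,"tz":0,"rx":0,"ry":0,"rz":0,"grip":1}

```text
clock: 4.25
tcp_pos: [0.5941, 0.1298, 0.2001]
orientation: [0.299, -3.127, -0.001]
contact_force: [-0.7, -0.1, 0.2]
grip_width: 0.0
```

```bash
cat > st.py <<'E'
from h import *
import sys
from scipy.spatial.transform import Rotation as R
o=status.get_obs(); M=R.from_rotvec(o["orientation"]).as_matrix(); print(o["clock"],o["tcp_pos"],M[:,2].round(3),o["grip_width"],o["joints"].round(2),o["contact_force"])
y=M[:,1]; print("jaw yaw",np.degrees(np.arctan2(y[1],y[0])))
d=o["tcp_pos"]-np.array([.5595,.1135,0]); print("body x,y,z",d@[.981,.194,0],d@[-.194,.981,0],d[2])
f=eyes.grab_frame("scene");cv2.imwrite(f"pics/{sys.argv[1]}.png",f["frame"][130:370,180:500].repeat(2,0).repeat(2,1))
E
python3 st.py s2
```

```text
4.25 [0.59409546 0.12984466 0.20011147] [-0.001  0.001 -1.   ] 3.533312708543194e-05 [-0.46  0.37  0.19  1.73 -0.08  1.05  1.51] [-0.69747874 -0.14923894  0.15755835]
jaw yaw 100.91035084805158
body x,y,z 0.037109009486188005 0.009322587671561317 0.20011147327179102
```

View pics/s2.png

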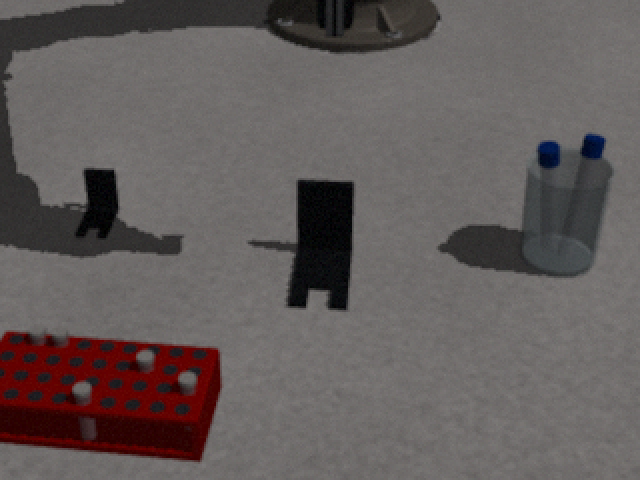

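The picture doesn't show the gripper above the rest, though the TCP reading puts it there. I'll check this before going down.

Run:
```python
from h import *
o=status.get_obs(); print(o["clock"])
ims=[]
for c in ("scene","top"):
    f=eyes.grab_frame(c)
    q=np.linalg.inv(f["T"])@np.r_[o["tcp_pos"],1]; u=(f["fx"]*q[0]/q[2]+f["cx"],f["fy"]*q[1]/q[2]+f["cy"]); print(c,u,q[2])
    z=f["range_z"]; print("depth there",z[int(u[1])-10:int(u[1])+3:3,int(u[0])])
    im=f["frame"].copy(); cv2.circle(im,(int(u[0]),int(u[1])),4,(0,255,0),1); ims.append(im)
cv2.imwrite("pics/s3.png",cv2.resize(np.vstack(ims),(400*1,600)))
cv2.imwrite("pics/s3a.png",ims[0]);cv2.imwrite("pics/s3b.png",ims[1])
```

```text
4.3
scene (np.float64(347.07683212879033), np.float64(163.97912647330705)) 0.8331215249416295
depth there [1.3452036 1.3491532 1.3354731 1.324892  1.3034003]
top (np.float64(309.69551609560244), np.float64(260.9489304436126)) 0.936042405707317
depth there [0.5182495 0.5169328 0.5148634 0.511323  0.5083992]
```

View pics/s3a.png

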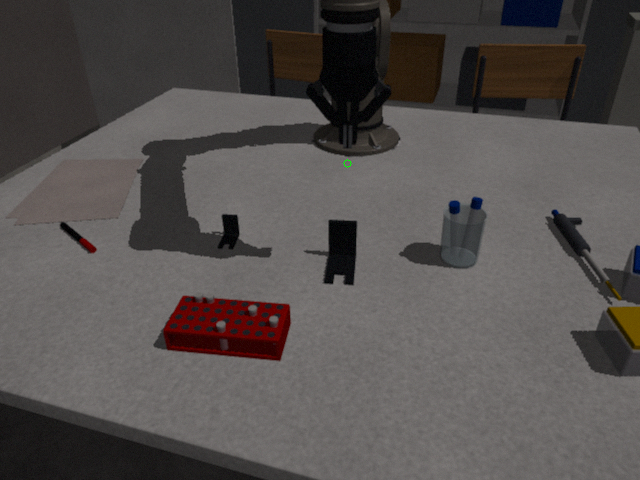

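View pics/s3b.png

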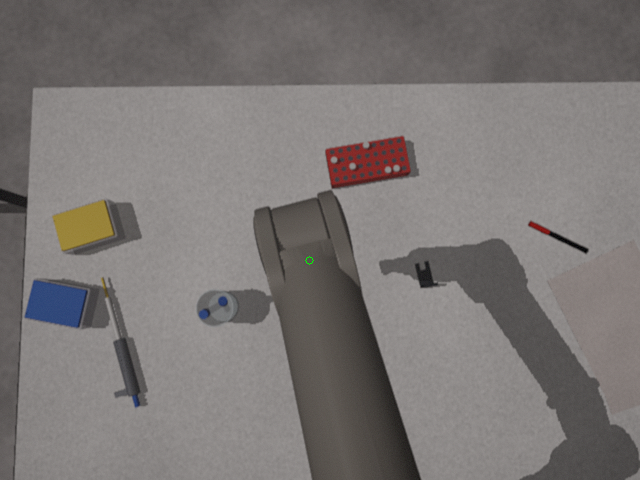

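Run:
```python
from h import *
f=eyes.grab_frame("scene");W=cloud(f);print(f["fx"])
for v in range(110,166,3): print(v,W[v,343:352:4].round(3).tolist(), f["frame"][v,347])
cv2.imwrite("pics/s4.png",f["frame"][80:180,290:410].repeat(6,0).repeat(6,1))
```

```text
524.147885605189
110 [[0.614, 0.128, 0.294], [0.072, -0.006, 0.103], [0.609, 0.139, 0.294]] [19 22 26]
113 [[0.61, 0.127, 0.289], [0.071, -0.006, 0.095], [0.606, 0.138, 0.288]] [16 21 21]
116 [[0.607, 0.126, 0.283], [0.068, -0.007, 0.086], [0.607, 0.138, 0.284]] [ 7 11 18]
119 [[0.608, 0.127, 0.279], [0.07, -0.007, 0.079], [0.61, 0.139, 0.28]] [ 9  6 12]
122 [[0.612, 0.128, 0.275], [0.588, 0.128, 0.267], [0.61, 0.139, 0.276]] [ 5  9 10]
125 [[0.609, 0.127, 0.27], [1.337, 0.321, 0.551], [0.605, 0.138, 0.269]] [5 1 5]
128 [[0.608, 0.127, 0.265], [0.606, 0.132, 0.265], [0.607, 0.139, 0.265]] [11 12 10]
131 [[0.609, 0.127, 0.261], [0.607, 0.133, 0.26], [0.605, 0.138, 0.26]] [16  8 13]
134 [[0.609, 0.127, 0.256], [0.608, 0.133, 0.256], [0.608, 0.139, 0.256]] [13  6 11]
137 [[0.609, 0.127, 0.251], [0.607, 0.133, 0.251], [0.607, 0.139, 0.251]] [2 0 4]
140 [[0.609, 0.127, 0.246], [0.608, 0.133, 0.246], [0.605, 0.139, 0.246]] [6 7 8]
143 [[0.607, 0.127, 0.24], [0.607, 0.133, 0.241], [0.606, 0.139, 0.241]] [6 4 7]
146 [[0.608, 0.127, 0.236], [0.606, 0.133, 0.236], [0.602, 0.138, 0.235]] [0 0 0]
149 [[0.111, -0.005, 0.013], [0.106, 0.004, 0.012], [0.101, 0.013, 0.011]] [51 55 62]
152 [[0.119, -0.003, 0.008], [0.118, 0.007, 0.009], [0.118, 0.018, 0.01]] [33 36 38]
155 [[0.122, -0.002, 0.001], [0.121, 0.008, 0.002], [0.115, 0.017, 0.0]] [26 26 27]
158 [[0.138, 0.002, 0.0], [0.136, 0.012, 0.0], [0.13, 0.021, -0.001]] [103 102 108]
161 [[0.154, 0.006, -0.001], [0.149, 0.016, -0.002], [0.146, 0.025, -0.002]] [104 103 106]
164 [[0.168, 0.01, -0.002], [0.169, 0.021, -0.001], [0.167, 0.03, -0.0]] [105 107 113]
```

View pics/s4.png

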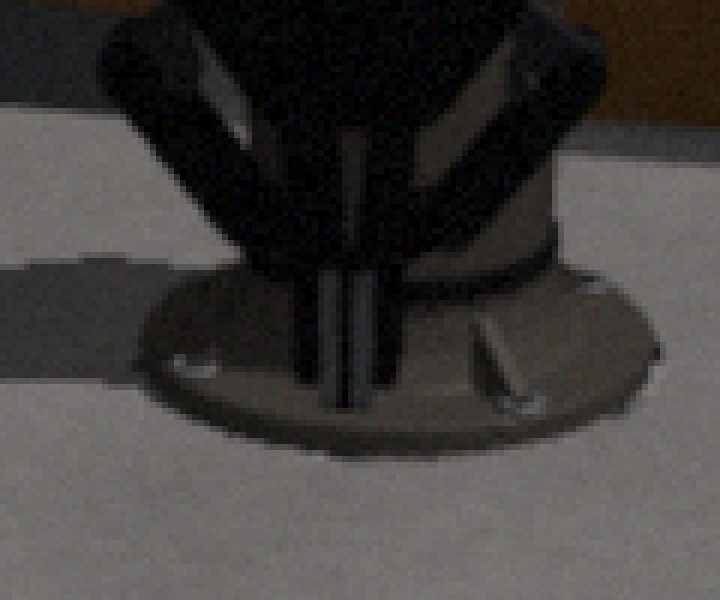

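The gripper is at (347, 148) in the scene picture. Depth puts the fingertips at z ≈ 0.234, but the TCP reads 0.200. x and y agree to about 3 mm. I'll go down in part and measure again.

Call:
drive_tool:
  commands:
    - {"tx":0.25,"ty":-0.5,"tz":-1,"rx":0,"ry":0,"rz":0,"grip":1}
    - {"tx":0,"ty":0,"tz":-1,"rx":0,"ry":0,"rz":0,"grip":1}
    - {"tx":0,"ty":0,"tz":-1,"rx":0,"ry":0,"rz":0,"grip":1}
    - {"tx":0,"ty":0,"tz":-1,"rx":0,"ry":0,"rz":0,"grip":1}
    - {"tx":0,"ty":0,"tz":-1,"rx":0,"ry":0,"rz":0,"grip":1}
    - {"tx":0,"ty":0,"tz":0,"rx":0,"ry":0,"rz":0,"grip":1}

```text
clock: 5.2
tcp_pos: [0.5981, 0.1192, 0.0989]
orientation: [0.299, -3.124, 0.001]
contact_force: [0.4, -0.1, 0.1]
grip_width: 0.0001
```

```bash
cat > tip.py <<'E'
from h import *
import sys
o=status.get_obs()
d=o["tcp_pos"]-np.array([.5595,.1135,0]); print(o["clock"],o["tcp_pos"],"body",d@[.981,.194,0],d@[-.194,.981,0],o["contact_force"].round(1))
f=eyes.grab_frame("scene");W=cloud(f)
q=np.linalg.inv(f["T"])@np.r_[o["tcp_pos"],1]; u=f["fx"]*q[0]/q[2]+f["cx"];v=f["fy"]*q[1]/q[2]+f["cy"];print("tcp px",u,v)
m=(np.abs(W[...,:2]-o["tcp_pos"][:2]).max(-1)<.03)&(W[...,2]>o["tcp_pos"][2]-.005)&(W[...,2]<o["tcp_pos"][2]+.08)
p=W[m]; 
if len(p): print("near pts",len(p),p.min(0).round(3),p.max(0).round(3)); 
i=f["frame"].copy();cv2.circle(i,(int(u),int(v)),3,(0,255,0),1)
cv2.imwrite(f"pics/{sys.argv[1]}.png",i[130:300,240:450].repeat(3,0).repeat(3,1))
E
python3 tip.py s5
```

```text
5.2 [0.59814472 0.11920017 0.09885744] body 0.03901630338495387 -0.0019052092661457204 [ 0.4 -0.1  0.1]
tcp px 339.2953935951065 219.22121396973057
near pts 481 [0.59  0.091 0.13 ] [0.62  0.149 0.179]
```

View pics/s5.png

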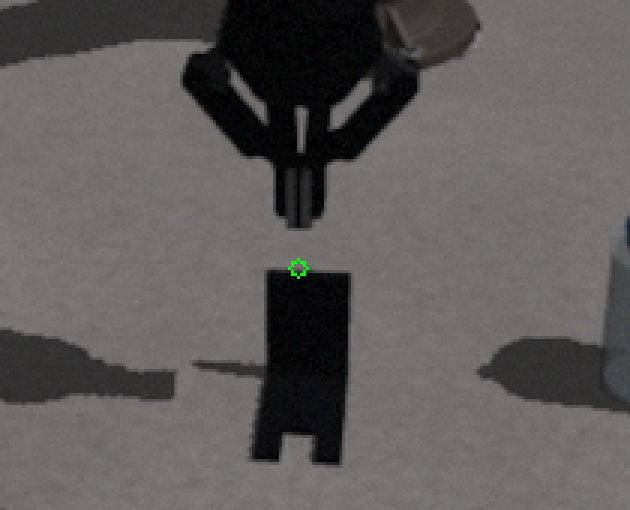

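Run:
```python
from h import *
f=eyes.grab_frame("scene");W=cloud(f)
d=W-np.array([.5595,.1135,0]); s=d@np.array([.981,.194,0]); t=d@np.array([-.194,.981,0]); z=W[...,2]
for a in np.arange(.125,.3,.01):
    m=(z>a)&(z<a+.01)&(abs(s-.039)<.09)&(abs(t)<.1)
    if m.sum(): print(round(a,3),m.sum(),"s",np.percentile(s[m],[5,50,98]).round(3),"t",t[m].min().round(3),t[m].max().round(3))
```

```text
0.125 12 s [0.047 0.053 0.054] t -0.006 0.004
0.135 78 s [0.048 0.052 0.056] t -0.015 0.011
0.145 91 s [0.047 0.051 0.055] t -0.015 0.011
0.155 98 s [0.047 0.051 0.055] t -0.015 0.011
0.165 103 s [0.044 0.052 0.057] t -0.029 0.017
0.175 247 s [0.036 0.054 0.057] t -0.039 0.031
0.185 291 s [0.033 0.053 0.058] t -0.046 0.041
0.195 267 s [0.035 0.055 0.061] t -0.054 0.049
0.205 337 s [0.047 0.054 0.061] t -0.063 0.057
0.215 480 s [0.043 0.053 0.062] t -0.063 0.058
0.225 406 s [0.044 0.053 0.064] t -0.06 0.054
0.235 370 s [0.05  0.053 0.063] t -0.044 0.04
0.245 197 s [0.049 0.053 0.056] t -0.043 0.037
0.255 200 s [0.05  0.074 0.081] t -0.039 0.035
0.265 328 s [0.055 0.075 0.081] t -0.039 0.035
0.275 324 s [0.056 0.075 0.081] t -0.039 0.035
0.285 334 s [0.055 0.075 0.081] t -0.038 0.034
0.295 453 s [0.041 0.073 0.081] t -0.039 0.033
```

The fingertips are 31 mm higher than the TCP reading at this height too, so I'll set the height by the camera. The hand only widens well above the fingertips, so the back can swing up freely. Going down until the tips are at about 0.062.

Call:
drive_tool:
  commands:
    - {"tx":0,"ty":0,"tz":-1,"rx":0,"ry":0,"rz":0,"grip":1}
    - {"tx":0,"ty":0,"tz":-1,"rx":0,"ry":0,"rz":0,"grip":1}
    - {"tx":0,"ty":0,"tz":-1,"rx":0,"ry":0,"rz":0,"grip":1}
    - {"tx":0,"ty":0,"tz":-0.4,"rx":0,"ry":0,"rz":0,"grip":1}
    - {"tx":0,"ty":0,"tz":0,"rx":0,"ry":0,"rz":0,"grip":1}

```text
clock: 5.92
tcp_pos: [0.5996, 0.1188, 0.032]
orientation: [0.298, -3.127, 0.0]
contact_force: [-1.1, -0.2, 0.5]
grip_width: 0.0001
```

```bash
python3 tip.py s6
```

```text
5.925 [0.59955321 0.11883806 0.03200464] body 0.04032777767593254 -0.002533689869716506 [-1.1 -0.2  0.5]
tcp px 338.6455509096444 252.30583139981806
near pts 508 [0.57  0.09  0.027] [0.621 0.149 0.112]
```

View pics/s6.png

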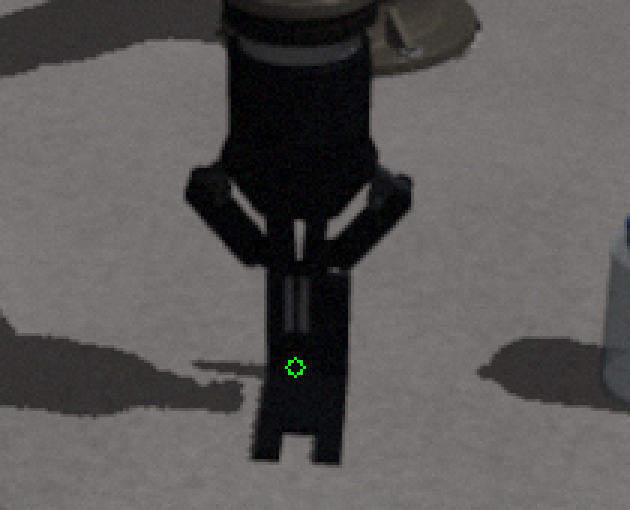

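Call:
drive_tool:
  commands:
    - {"tx":-0.39,"ty":-0.08,"tz":0,"rx":0,"ry":0,"rz":0,"grip":1}
    - {"tx":-0.39,"ty":-0.08,"tz":0,"rx":0,"ry":0,"rz":0,"grip":1}
    - {"tx":-0.39,"ty":-0.08,"tz":0,"rx":0,"ry":0,"rz":0,"grip":1}
    - {"tx":-0.39,"ty":-0.08,"tz":0,"rx":0,"ry":0,"rz":0,"grip":1}
    - {"tx":-0.39,"ty":-0.08,"tz":0,"rx":0,"ry":0,"rz":0,"grip":1}

```text
clock: 6.6
tcp_pos: [0.5601, 0.1107, 0.0323]
orientation: [-0.298, 3.127, 0.0]
contact_force: [0.4, -0.4, 0.1]
grip_width: 0.0001
```

```bash
python3 tip.py s7
```

```text
6.6 [0.56012298 0.11073808 0.03231423] body 7.533338004375264e-05 -0.002830298264825796 [ 0.4 -0.4  0.1]
tcp px 340.16844962989063 239.81181177051607
near pts 955 [0.539 0.083 0.027] [0.581 0.14  0.112]
```

View pics/s7.png

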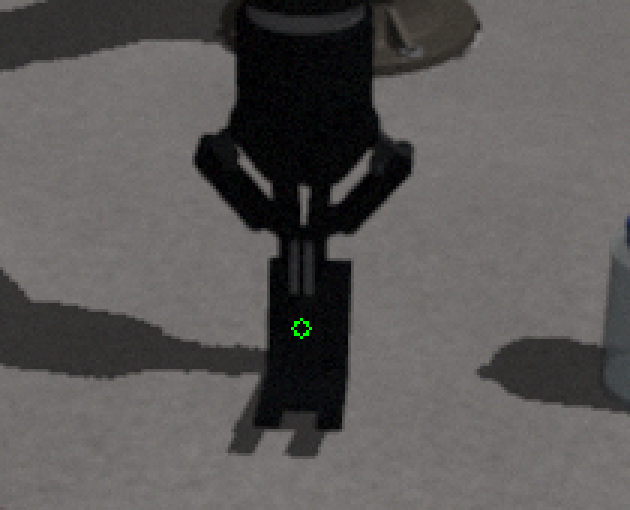

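The rest is tipping about its bend: its back has risen and casts a shadow at crop (280, 440). I'll keep pushing, lowering the tips a little.

Call:
drive_tool:
  commands:
    - {"tx":-0.39,"ty":-0.08,"tz":-0.1,"rx":0,"ry":0,"rz":0,"grip":1}
    - {"tx":-0.39,"ty":-0.08,"tz":-0.1,"rx":0,"ry":0,"rz":0,"grip":1}
    - {"tx":-0.39,"ty":-0.08,"tz":-0.1,"rx":0,"ry":0,"rz":0,"grip":1}

```text
clock: 7.02
tcp_pos: [0.5365, 0.1058, 0.0259]
orientation: [0.298, -3.127, 0.0]
contact_force: [-0.3, -0.9, -0.3]
grip_width: -0.0
```

```bash
python3 tip.py s8
```

```text
7.025 [0.53652954 0.10583506 0.02594189] body -0.024021015450902173 -0.0030630385841205364 [-0.3 -0.9 -0.3]
tcp px 340.97250307706935 235.7143112607938
near pts 1030 [0.516 0.077 0.021] [0.561 0.135 0.106]
```

View pics/s8.png

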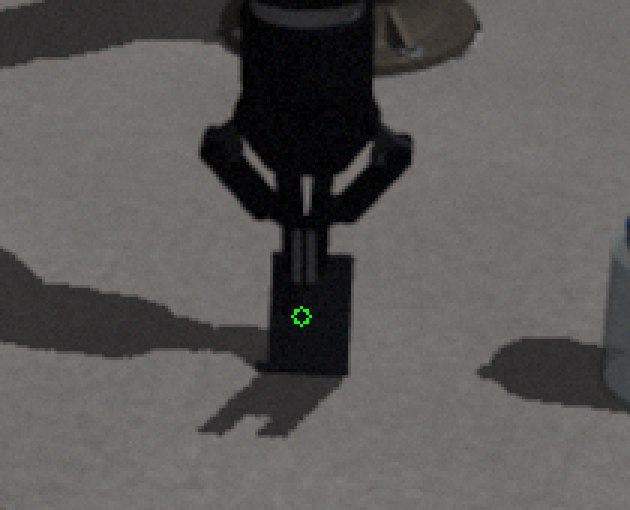

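Call:
drive_tool:
  commands:
    - {"tx":-0.3,"ty":-0.06,"tz":-0.1,"rx":0,"ry":0,"rz":0,"grip":1}
    - {"tx":-0.3,"ty":-0.06,"tz":-0.1,"rx":0,"ry":0,"rz":0,"grip":1}
    - {"tx":-0.2,"ty":-0.04,"tz":-0.1,"rx":0,"ry":0,"rz":0,"grip":1}

```text
clock: 7.45
tcp_pos: [0.5208, 0.1027, 0.02]
orientation: [0.298, -3.127, -0.0]
contact_force: [0.2, -0.2, -0.6]
grip_width: -0.0002
```

```bash
python3 tip.py s9
```

```text
7.45 [0.52079256 0.10274754 0.02004011] body -0.04005797260471515 -0.0030389203448205828 [ 0.2 -0.2 -0.6]
tcp px 341.573071451927 233.83933316922412
near pts 347 [0.513 0.074 0.052] [0.542 0.132 0.1  ]
```

View pics/s9.png

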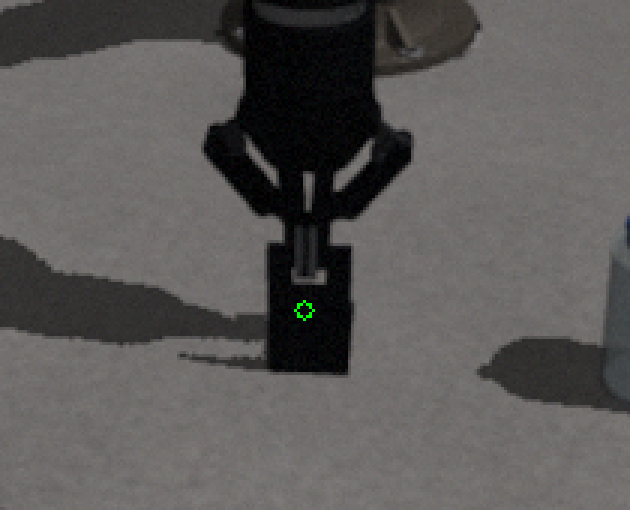

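The rest has gone over. Its back is upright, with the notch around the fingers at crop (308, 275), and nothing touches it: force is about 0. Lifting straight up out of it.

Call:
drive_tool:
  commands:
    - {"tx":0,"ty":0,"tz":0,"rx":0,"ry":0,"rz":0,"grip":1}
    - {"tx":0,"ty":0,"tz":0.5,"rx":0,"ry":0,"rz":0,"grip":1}
    - {"tx":0,"ty":0,"tz":1,"rx":0,"ry":0,"rz":0,"grip":1}
    - {"tx":0,"ty":0,"tz":1,"rx":0,"ry":0,"rz":0,"grip":1}
    - {"tx":0,"ty":0,"tz":1,"rx":0,"ry":0,"rz":0,"grip":1}
    - {"tx":0,"ty":0,"tz":1,"rx":0,"ry":0,"rz":0,"grip":1}
    - {"tx":0,"ty":0,"tz":1,"rx":0,"ry":0,"rz":0,"grip":1}
    - {"tx":0,"ty":0,"tz":1,"rx":0,"ry":0,"rz":0,"grip":1}
    - {"tx":0,"ty":0,"tz":1,"rx":0,"ry":0,"rz":0,"grip":1}
    - {"tx":0,"ty":0,"tz":1,"rx":0,"ry":0,"rz":0,"grip":1}

```text
clock: 8.75
tcp_pos: [0.5215, 0.1028, 0.1918]
orientation: [-0.298, 3.126, 0.0]
contact_force: [0.5, 0.2, -0.5]
grip_width: 0.0001
```

Run:
```python
from h import *
o=status.get_obs();print(o["clock"],o["tcp_pos"],o["contact_force"])
f=eyes.grab_frame("scene");W=cloud(f);cv2.imwrite("pics/s10.png",f["frame"])
for n in ("rest","small_rest","rack","beaker"):
    for d in spotter.masks_of("scene",n)[:1]:
        p=W[d["mask"]&(f["range_z"]>0)]; print(n,round(d["confidence"],2),len(p),np.percentile(p,[3,50,97],axis=0).round(3).tolist())
        if n=="rest":
            q=p[(p[:,2]>.015)&(p[:,2]<.1)&(p[:,0]>.5)]; A=np.c_[q[:,1:],np.ones(len(q))]; k=np.linalg.lstsq(A,q[:,0],rcond=None)[0]; print("plane x=ay+bz+c",k,q.max(0),q.min(0))
```

```text
8.75 [0.52146203 0.10279589 0.19177193] [ 0.52130124  0.23517804 -0.49638533]
rest 0.57 1034 [[0.552, 0.091, 0.003], [0.559, 0.114, 0.042], [0.564, 0.137, 0.088]]
plane x=ay+bz+c [-0.19355466 -0.01125326  0.5814588 ] [0.56620837 0.13857208 0.09063189] [0.54926602 0.08926792 0.01506593]
small_rest 0.67 454 [[0.55, -0.126, 0.001], [0.557, -0.112, 0.01], [0.596, -0.096, 0.043]]
rack 0.67 6764 [[0.777, -0.068, 0.001], [0.834, 0.015, 0.038], [0.866, 0.094, 0.05]]
beaker 0.96 2581 [[0.479, 0.288, 0.003], [0.537, 0.321, 0.067], [0.548, 0.352, 0.116]]
```

View pics/s10.png

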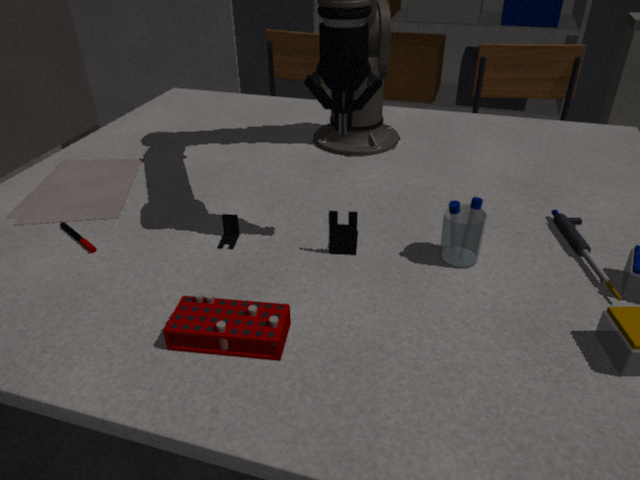

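The larger rest stands upright at (343, 232), with its back vertical, 90 mm tall and the bend unmoved. The small rest, rack and beaker haven't moved, and the gripper is clear.

Run:
```python
from h import *
print(workorder.hand_in(), status.get_obs()["clock"])
```

```text
the job is handed in; nothing more can be done
the job is handed in; nothing more can be done
```

The larger rest now stands on its foot with the notched back upright, and the job is handed in. I pushed the inner face of its foot with the closed fingertips, about 60 mm up, until it tipped over its bend. Then I lifted the gripper straight out, at about 8.8 s on the clock.

**Last checks (camera, before hand-in):**
- **Rest:** the back is vertical to under 1° and its top is at 90 mm. The bend edge is within about 2 mm of where it started.
- **Other items:** the small rest, rack and beaker are where they were, to within about 4 mm of measurement scatter.
- **Gripper:** it is well clear of everything. The force readings I took stayed around 1 N, at noise level.

**Disagreements and problems:**
- **Fingertip height:** the camera put the fingertips about 31 mm higher than the TCP reading. I set the pushing height by the camera, and the rest tipped as expected.
- **Refused calls:** my first three move calls were refused and moved nothing. Giving every value in each row, with rounder numbers, fixed that.
- **After hand-in:** I couldn't check the final second, because hand-in allows nothing more and reports no verdict.

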